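# Load the scale with the test weight lifter

## Robot

A 7-joint arm with a two-finger parallel gripper is mounted at the origin on a cart in front of the work surface, level with it; the furniture and walls round the work are solid. World frame = base frame: x ahead of the robot, y to its left, z up, the work surface at z = 0. Lengths are in m, angles in rad, forces in N, time in s.
With the tool pointing down it reaches from about 0.4 to 0.85 m from the base axis. Payload 10.4 kg.
Tool frame: the origin (TCP) lies between the finger pads; the fingertips stand 17 mm ahead of it and the grasp point (between the pads) lies 2 mm behind it; z points along the fingers, y is the line along which they close (so a half turn about z gives the same grasp; the last joint's range is limited). The gripper opens to 85 mm and grips with 20 to 120 N. Pads are 22 mm wide; open, the fingers measure 114 mm over their backs; the gripper's body (76 mm by 85 mm) begins 54 mm behind the grasp point. The pads swing forward as they close: fully open they stand 13 mm farther back than shut.
Start: joints at [1.28, 0.332, -0.065, 1.46, 0.022, 1.35, -0.088], TCP at [0.165, -0.603, 0.248] pointing down, gripper open.
Joint ranges: [-2.6, 2.6], [-0.5, 2.12], [-1.47, 1.34], [0.16, 2.42], [-1.27, 4.41], [0.06, 2.06], [-2.6, 2.6]. Speed limits (rad/s): [2.22, 2.22, 2.79, 2.79, 3.14, 3.14, 3.14].

## Interface

Orientations are given as a unit quaternion [x, y, z, w].
In Python, from workcell import readout, imaging, manip gives the robot as it stands. The module is installed in compiled form; this text tells all that it offers.
- The arm moves only by the shell command python3 -m crank 'ROWS' [OPENING] [FORCE]. ROWS is JSON, a list of rows, each a list of 4 numbers: the shift along the tool's x, y, z as a fraction of full scale, then the turn about the tool's z as a fraction of full scale. In form: [[x, y, z, yaw], ...]. A call has 1 to 5 rows; each row is the pose to reach, as a shift and turn from the pose commanded when the call began, along the tool's axes at that moment; what a row does not reach only later rows make up. Full scale, the value 1, is 400 mm for a shift and 60 degrees for a turn. A row lasts 1/12 s, in which the tool goes at most 41.7 mm and 7.16 degrees, less where a joint would pass 70% of its speed; a pose out of reach is approached as far as the arm can. A call with a number of a shift or a turn outside -1 to 1 is refused whole. A call with a gripper value outside its range is refused whole. OPENING is the gripper command: -1 is shut, 1 is fully open, values between are in proportion, set as the call begins (- or left out, the last holds). The fingers move at their own pace and stop on an object; FORCE is the grip in N (left out, the last holds). Time passes only in rows, so rows that repeat a pose let the fingers close. It gives the time, the measured TCP pose, the force, the opening and the grip force at its end, in the units of the state.
- readout.get_obs(): the state, without advancing time (a new reading comes with each control period).
- imaging.camera(name): name is "side" or "top" or "wrist"; returns a dict with "color" (400x640x3 uint8, red, green, blue), "fx", "fy", "cx", "cy" (pixels), "k1" (the pictures are not rectified: a ray, as slopes to the right and down, at radius r is drawn at 1 + k1 r^2 times it, then the intrinsics apply), "rvec" (rotation vector, rad) and "tvec" (3), from world to camera coordinates, as OpenCV has them. Camera axes: x right, y down, z forward; pixel columns grow to the right and rows downward; lengths in m; the calibration is good to about 2 mm. A picture is of the moment at which its call begins. There is no depth.
- manip.hand_in(): hands the job in; it is judged then, once.
The state is a dict: "clock": time; "joint_pos": joint angles; "joint_velocities": joint speeds; "tau": joint torques, N m; "position": TCP position; "ee_rot": TCP orientation; "ft_force": force on the tool from outside, world axes, zero at the start; "torque": the same for the moment, N m; "grip_width": opening from 0.0 (shut) to 1.0 (fully open); "grasp_force": force on a finger pad.
Only numpy, scipy, OpenCV 4.12 (cv2) and the standard library are available. Lean on these libraries where they do the work, as an engineer would, in place of code of your own. Each camera call takes 0.05 s, during which the arm holds its last target. There are 200 camera calls.

## Task

To check the scale, bring the largest test weight from its wooden rest to the low scale platform with the C-shaped lifter that hangs on the hook stand: carry it upright on the lifter's flat blade, never touching it with the gripper, set it down gently on the middle of the scale's two walls and draw the blade out from under it. Then hang the lifter back on its hook, entering from the side and lowering it into the throat, and let go. Leave the other two weights and the stapler where they are.

Things in the scene. Friction and masses are not known exactly. Their poses are not given: they have to be found in the camera images.
- lifter_grip (a point): Centre of the upright black grip plate on top of the C-shaped steel lifter: 36 mm along the lifter's x, 12 mm thick along y, from 26 mm below to 24 mm above this point. Pinch it across the 12 mm, from above, at about this point (fingertips then clear the hook's lips). Lifter axes: x along the blade from the C's back to its free tip, z up when level. Lifter mass 0.2 kg
- lifter_blade (a point): Middle of the blade's top face, straight below the grip (116 mm below lifter_grip), where the weight is to stand. The blade is 18 mm wide and 3 mm thick (below this point); it reaches 22 mm ahead (+x) to its free tip and 47 mm back to the upright back plate (5 mm thick, 18 mm wide). Axes as lifter_grip
- lifter: The lifter as a whole; origin and axes as lifter_blade. Its flat top bar, 16 mm wide (y) and 8 mm thick, reaches from x = -52 to +40 mm (the last 16 mm a 12 mm thick balance nose), with its flat underside 80 mm above the blade's top face; the grip stands on it. The C is open at the front (+x) and on both sides (y). Empty, its centre of mass lies under the grip, to about 5 mm
- weight_large_center (a point): Centre of the largest brass test weight: a cylinder with a knob, 40 mm in diameter, 52 mm tall (underside 26 mm below this point), about 0.5 kg, loose, standing on the rest; its z is its upright axis
- weight_large: The same weight; origin at the middle of its underside
- rest_seat (a point): Middle of the wall tops of the weight rest: a wooden foot 90 x 80 x 8 mm with two parallel upright walls, each 60 mm long, 10 mm thick and 24 mm high, with a 26 mm wide open slot between them. Wall tops 32 mm above the desk. The weight stands across the slot on both walls. x runs along the slot, away from the robot; z up; slot open at both ends and above. Fixed
- scale_seat (a point): Middle of the wall tops of the scale: a low grey platform 110 x 110 mm, top face 36 mm above the desk, with two parallel upright walls, each 60 mm long, 10 mm thick and 24 mm high, with a 26 mm wide open slot between them. Wall tops 60 mm above the desk. x runs along the slot, away from the robot; z up; slot open at both ends and above. Fixed
- scale: The same scale; origin on the desk under its middle, axes as scale_seat
- hook_throat (a point): Middle of the throat floor of the hook stand, 125 mm above the desk. The sheet-steel J-hook is 50 mm wide (x); its throat is a gutter along x, 26 mm wide (y), between lips 3 mm thick and 10 mm high. Hung, the lifter's top bar lies on the floor along x: lifter_blade 80 mm straight below this point, lifter x along this x. z up
- hook_stand: The hook stand, fixed; origin on the desk below hook_throat, same axes. The hook's arm, 4 mm thick, runs from the throat towards -y to a post 50 to 62 mm away; towards +y the hook ends 16 mm from the throat's middle, so the lifter comes and goes on the +y side, the hook passing through its open C. Base plate 8 mm thick, 100 mm along x, y from -80 to +30 mm
- weight_mid_center (a point): Centre of the middle test weight, 30 mm in diameter, 40 mm tall, standing on the desk; leave alone
- weight_small_center (a point): Centre of the smallest test weight, 24 mm in diameter, 32 mm tall, standing on the desk; leave alone
- stapler: Blue stapler, 44 x 128 x 30 mm, origin at the middle of its underside, lying on the desk; leave alone
Things that resemble listed ones, but are neither listed nor needed, are in the scene too. Of the things shaped like the lifter, the bare steel one is meant.

How it is judged:
By the outcome, as a careful person would: the job done as asked, in the order asked, and still so for the second after the job is handed in, with the robot touching nothing.
It also fails if it takes over 72 s, if anything falls off the work surface, if the arm or the gripper's body presses on something with over 40 N, if the wrist force passes 120 N, or if a joint passes its speed limit or range.

## Working session

There is one attempt and no reset: what is moved stays moved. The work goes in short steps, Python scripts to look and compute and a shell command to move; the robot and the scene stay as the last step left them, time stands still between calls to the robot, and variables do not carry over. Pictures are saved under pics/ and viewed, at most 10 in all, crops included, and the job is handed in when it is done.

```bash
mkdir -p pics; cat > h.py <<'E'
import numpy as np, cv2
from workcell import readout, imaging, manip
def cam(n):
    c=imaging.camera(n); np.save(f'pics/{n}.npy',c,allow_pickle=True); return c
def load(n): return np.load(f'pics/{n}.npy',allow_pickle=True).item()
def KD(c): return np.array([[c['fx'],0,c['cx']],[0,c['fy'],c['cy']],[0,0,1.]]),np.array([c['k1'],0,0,0,0.])
def ray(c,uv):
    K,D=KD(c); p=cv2.undistortPoints(np.array([[uv]],float),K,D)[0,0]
    R=cv2.Rodrigues(np.array(c['rvec'],float))[0]; t=np.array(c['tvec'],float).ravel()
    return -R.T@t, R.T@np.array([p[0],p[1],1.])
def atz(c,uv,z):
    o,d=ray(c,uv); return o+d*(z-o[2])/d[2]
def proj(c,P):
    K,D=KD(c); return cv2.projectPoints(np.atleast_2d(np.array(P,float)),np.array(c['rvec'],float),np.array(c['tvec'],float),K,D)[0][:,0]
E
python3 - <<'E'
from h import *
np.set_printoptions(precision=4,suppress=True)
for n in('top','side'):
    c=cam(n); cv2.imwrite(f'pics/{n}0.png',cv2.resize(c['color'][:,:,::-1],(800,500)))
    o,d=ray(c,(320,200)); print(n,o,d,c['fx'],c['k1'])
print(readout.get_obs())
E
```

```text
top [0.5321 0.0314 1.3228] [ 0.0881  0.0003 -0.9962] 399.8949491498144 -0.10256478860814058
side [-0.0621  1.0384  0.6459] [ 0.5354 -0.7479 -0.3925] 466.94249264585517 0.034166243208318965
{'clock': 0.1, 'joint_pos': array([ 1.2804,  0.3328, -0.0647,  1.4609,  0.0216,  1.3499, -0.0885]), 'joint_velocities': array([ 0.002 , -0.0009,  0.0006, -0.0028, -0.0011, -0.0001,  0.0013]), 'tau': array([  0.001 , -62.6747,   0.0488, -39.2432,   0.0162,   0.007 ,
        -0.0001]), 'position': array([ 0.1653, -0.6024,  0.2476]), 'ee_rot': array([ 0.991 ,  0.1335, -0.0001, -0.0006]), 'ft_force': array([-0.5176,  0.7072, -0.2858]), 'torque': array([-0.0092, -0.0027,  0.0072]), 'grasp_force': 0.0, 'grip_width': 1.0016988495991772}
```

View pics/top0.png

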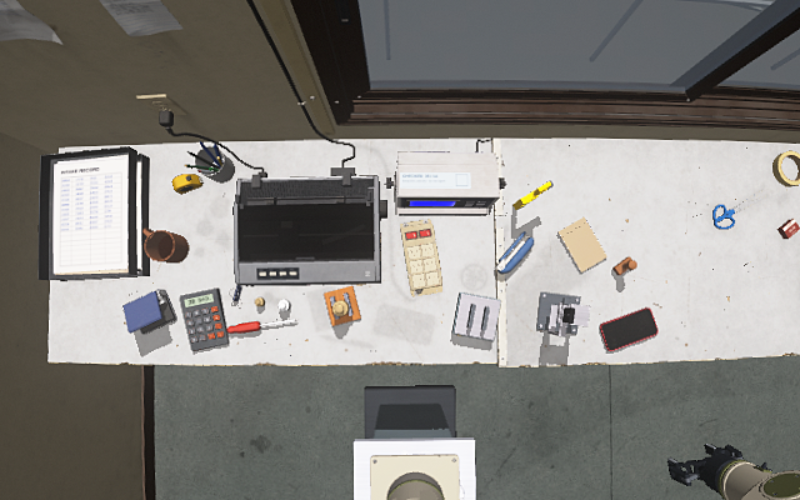

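View pics/side0.png

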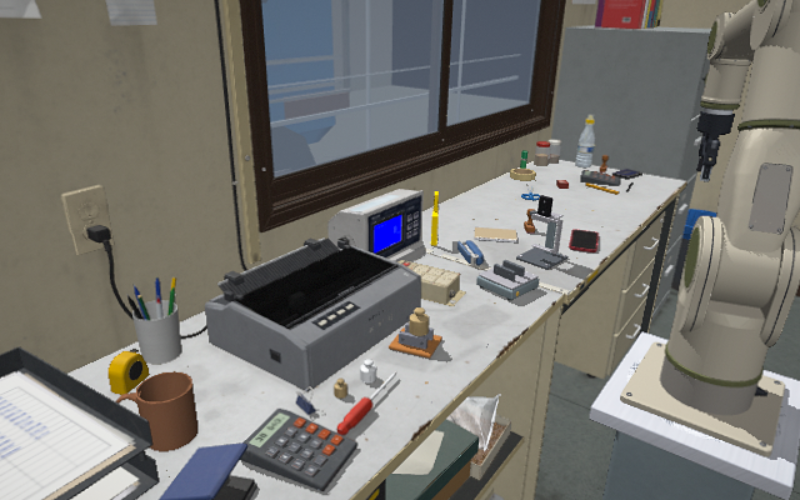

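The top view shows the rest at (342,306), the scale at (476,317) and the hook stand with the lifter at (560,315). In the side view they are at (416,335), (508,280) and (545,235). I need to zoom in on these.

```bash
python3 - <<'E'
from h import *
# crops in 640-px coords
def crop(n,u,v,w,h,s):
    c=load(n)['color'][:,:,::-1]; i=cv2.resize(c[v:v+h,u:u+w],None,fx=s,fy=s,interpolation=cv2.INTER_CUBIC)
    for k in range(0,w,10): cv2.putText(i,str(u+k),(k*s,8),0,.28,(0,0,255)); i[::4,k*s]=(0,0,255) 
    for k in range(0,h,10): cv2.putText(i,str(v+k),(0,k*s),0,.28,(0,0,255)); i[k*s,::4]=(0,0,255)
    return i
a=np.hstack([crop('top',422,222,60,70,5),crop('top',355,222,50,70,5),crop('top',250,222,50,70,5)])
b=np.hstack([crop('side',375,145,100,100,4-1),crop('side',305,225,60,100,3)])
pad=lambda i:np.pad(i,((0,0),(0,max(0,800-i.shape[1])),(0,0)))[:,:800]
cv2.imwrite('pics/m1.png',pad(a))
c1=crop('side',400,150,70,75,6); c2=crop('side',305,235,60,75,6)
cv2.imwrite('pics/m2.png',pad(np.hstack([c1,c2])))
E
```

```text
(no output)
```

View pics/m1.png

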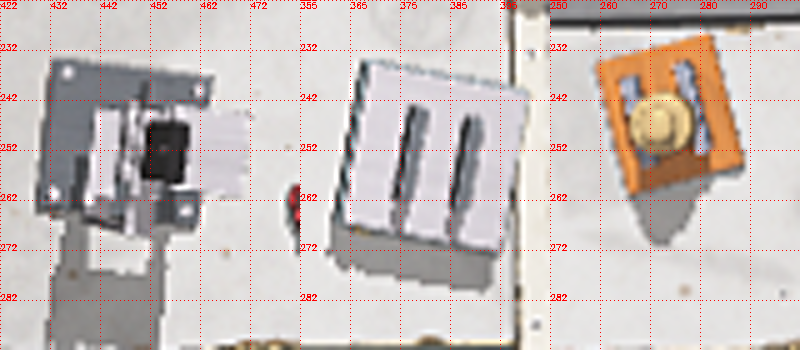

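View pics/m2.png

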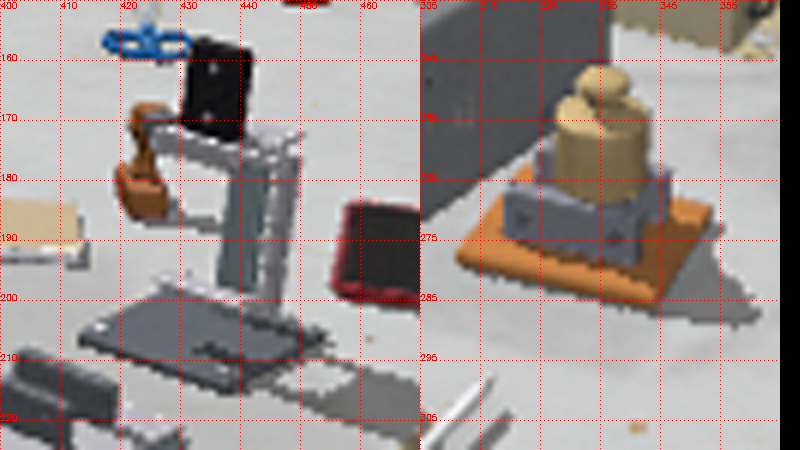

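The bare steel lifter hangs with its back towards the robot, tip away (+x), and the grip is at about (454,251) in the top view. The orange rest and grey scale slots are clear. I'll fit poses from the corners next.

```bash
cat > fit.py <<'E'
from h import *
from scipy.optimize import least_squares
np.set_printoptions(precision=4,suppress=True)
T=load('top');S=load('side')
def w(p,L):
    x,y,a=p;L=np.array(L,float);c,s=np.cos(a),np.sin(a)
    return np.c_[x+c*L[:,0]-s*L[:,1],y+s*L[:,0]+c*L[:,1],L[:,2]]
def fit(obs,p0):
    f=lambda p:np.concatenate([(proj(c,w(p,L))-uv).ravel() for c,L,uv in obs])
    r=least_squares(f,p0); return r.x,r.fun.reshape(-1,2)
B=lambda x0,x1,y0,y1,z:[[x1,y1,z],[x1,y0,z],[x0,y0,z],[x0,y1,z]]  # top-left, top-right, bot-right, bot-left
hk=B(-.05,.05,-.08,.03,.008); hkT=(T,hk,[(432.4,234),(464.6,237.6),(461.4,268),(430,264.4)])
hkS=(S,[hk[0],hk[3],hk[2],hk[1]],[(413.3,206.2),(440,214),(454.2,205.8),(427.5,195.3)])
sc=B(-.055,.055,-.055,.055,.036); scT=(T,sc,[(368.6,234.4),(400.4,241),(394.4,271.6),(363.6,266.8)])
rs=B(-.045,.045,-.04,.04,.008); rsT=(T,rs,[(259.4,234.4),(282.4,229.2),(288.8,255.4),(267.4,260.6)])
rsS=(S,[rs[0],rs[3],rs[2]],[(311,278),(344.2,285),(353.8,269.7)])
if __name__=='__main__':
    for n,o in [('hookT',[hkT]),('hookS',[hkS]),('hook',[hkT,hkS]),('scaleT',[scT]),('restT',[rsT]),('restS',[rsS]),('rest',[rsT,rsS])]:
        p,r=fit(o,(.5,0,0)); print(n,p,np.degrees(p[2]),'res',np.abs(r).max(0))
        if n=='hook': ph=p
        if n=='rest': pr=p
        if n=='scaleT': ps=p
    print('grip pix T',atz(T,(455,251.5),.185),'S at z .161',atz(S,(435.5,164.5),.161))
    print('pred grip',proj(T,w(ph,[[0,0,.185]])),proj(S,w(ph,[[0,0,.161]])))
    print('weight top T',atz(T,(272.0,246.5),.084),'pred',proj(T,w(pr,[[0,0,.084]])))
    q=proj(S,w(ps,sc)); print('scale in side', q, 'scaled', q*1.25)
E
python3 fit.py
```

```text
hookT [ 0.4776 -0.3623 -0.1282] -7.344438673191459 res [0.5336 0.1662]
hookS [ 0.4776 -0.3601 -0.0536] -3.069224154853847 res [0.4215 1.5661]
hook [ 0.478  -0.3616 -0.1004] -5.7498148536374645 res [1.771  1.4164]
scaleT [ 0.4717 -0.1646 -0.1949] -11.168577731301172 res [1.6335 1.8341]
restT [0.5026 0.1824 0.2462] 14.104877881333357 res [1.3565 0.7476]
restS [0.5022 0.1883 0.2704] 15.493933279835272 res [0.6529 0.4059]
rest [0.503  0.1843 0.2484] 14.230885210906 res [1.9013 1.2605]
grip pix T [ 0.4802 -0.3536  0.185 ] S at z .161 [ 0.4784 -0.3602  0.161 ]
pred grip [[457.7419 252.2276]] [[435.787  164.4175]]
weight top T [0.4994 0.1813 0.084 ] pred [[271.0432 245.3156]]
scale in side [[381.2032 218.9898]
 [403.5554 209.4218]
 [432.3844 220.7461]
 [410.2685 231.4096]] scaled [[476.504  273.7373]
 [504.4443 261.7773]
 [540.4805 275.9327]
 [512.8356 289.262 ]]
```

```bash
python3 -m crank '[[0.1,-0.04,-0.05,0],[0.2,-0.08,-0.1,0],[0.3,-0.12,-0.12,0],[0.4,-0.16,-0.12,0],[0.46,-0.19,-0.12,0]]' 1; python3 -m crank '[[0.1,-0.04,0,0],[0.2,-0.08,0,0],[0.3,-0.12,0,0],[0.4,-0.16,0,0],[0.457,-0.191,0,0]]'; python3 -m crank '[[0,0,0,0.11],[0,0,0,0.22],[0,0,0,0.33],[0,0,0,0.363],[0,0,0,0.363]]'; python3 -m crank '[[0,0,0,0],[0,0,0,0]]'
python3 - <<'E'
from h import *
c=cam('wrist'); cv2.imwrite('pics/w1.png',c['color'][:,:,::-1]); print(c['fx'],c['k1'],ray(c,(320,200)))
E
```

```text
clock: 0.52
position: [0.3242, -0.4796, 0.2971]
ee_rot: [0.991, 0.133, 0.0, 0.001]
ft_force: [0.4, -0.1, -1.0]
grip_width: 1.0
grasp_force: 0.0
clock: 0.93
position: [0.4814, -0.3557, 0.2959]
ee_rot: [0.991, 0.135, 0.0, -0.001]
ft_force: [0.2, 0.4, 0.3]
grip_width: 1.002
grasp_force: 0.0
clock: 1.35
position: [0.4787, -0.3585, 0.2958]
ee_rot: [0.998, -0.057, -0.0, -0.0]
ft_force: [0.5, -1.1, 0.6]
grip_width: 0.998
grasp_force: 0.0
clock: 1.52
position: [0.4787, -0.3587, 0.2961]
ee_rot: [0.998, -0.055, -0.0, -0.0]
ft_force: [-0.8, 0.2, 0.6]
grip_width: 1.001
grasp_force: 0.0
296.1100695759755 -0.004305615478511446 (array([ 0.55885335, -0.36762733,  0.4216847 ]), array([-0.32985165,  0.04383998, -0.94326364]))
```

View pics/w1.png

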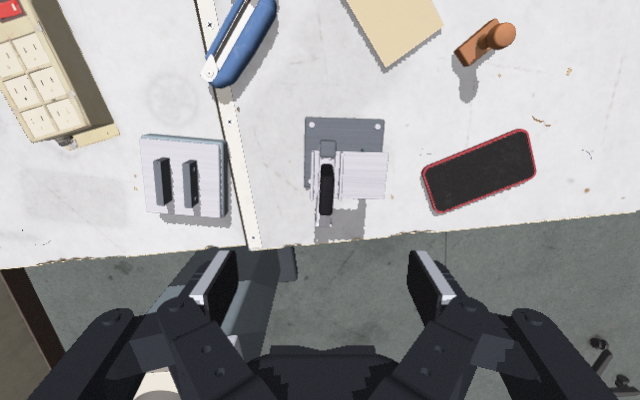

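The wrist view shows the lifter grip at about (327,190), the hook base at (303–386, 117–200) and the scale at (140–228, 135–218). I'll zoom in to refine.

```bash
cat >> h.py <<'E'
def crop(n,u,v,w,h,s):
    c=load(n)['color'][:,:,::-1]; i=cv2.resize(c[v:v+h,u:u+w],None,fx=s,fy=s,interpolation=cv2.INTER_CUBIC)
    for k in range(0,w,10): cv2.putText(i,str(u+k),(k*s,8),0,.28,(0,0,255)); i[::6,k*s]=(0,0,255) 
    for k in range(0,h,10): cv2.putText(i,str(v+k),(0,k*s),0,.28,(0,0,255)); i[k*s,::6]=(0,0,255)
    return i
E
python3 - <<'E'
from h import *
cv2.imwrite('pics/m3.png',np.hstack([crop('wrist',135,125,100,110,4),crop('wrist',295,110,100,110,4)]))
E
```

```text
(no output)
```

View pics/m3.png

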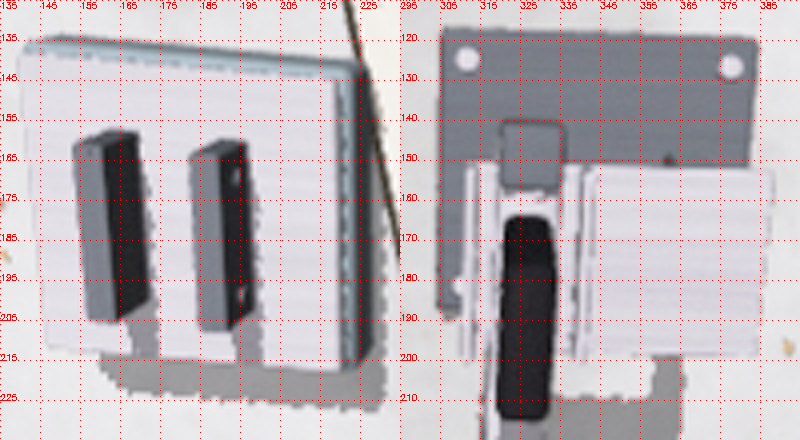

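```bash
cat > fit2.py <<'E'
from fit import *
W=load('wrist')
L=[[.03,.023,.06],[.03,.013,.06],[-.03,.013,.06],[-.03,.023,.06],[.03,-.013,.06],[.03,-.023,.06],[-.03,-.023,.06],[-.03,-.013,.06]]
uv=[(153,161.5),(160.75,159.5),(164.25,204.5),(157.5,205.5),(182.5,163.25),(189.5,161.5),(192.5,206.75),(185.5,207.5)]
p,r=fit([(W,L,uv)],(.47,-.16,-.2)); print('scaleW',p,np.degrees(p[2]),r)
p,r=fit([(W,[hk[0],hk[1],hk[3]],[(305,117),(384.25,120),(304.5,190)])],(.47,-.36,-.1)); print('hookW',p,np.degrees(p[2]),r)
o=[(325.5,176.25),(329.5+4,176.25)]
print('grip top',atz(W,(326.6,195.6),.185),'ends',atz(W,(326.6+.6,176.3),.185),atz(W,(326,215),.185))
E
python3 fit2.py
```

```text
scaleW [ 0.4739 -0.1673 -0.1858] -10.644870009747105 [[-0.3654 -1.6614]
 [ 0.0021  0.9368]
 [ 0.8342  1.1039]
 [-0.1387 -0.4433]
 [-0.6768 -1.2597]
 [ 0.4139  1.087 ]
 [ 0.33    0.8188]
 [-0.3682 -0.4762]]
hookW [ 0.4799 -0.3637 -0.1284] -7.354887459937044 [[-0.7377  1.3224]
 [ 0.9399 -0.1189]
 [-0.2155 -1.3077]]
grip top [ 0.4794 -0.3626  0.185 ] ends [ 0.496  -0.3649  0.185 ] [ 0.4619 -0.3602  0.185 ]
```

```bash
python3 -m crank '[[0,0.006,0.08,0.017],[0,0.006,0.16,0.017],[0,0.006,0.24,0.017],[0,0.006,0.3,0.017],[0,0.006,0.3425,0.017]]' 0 80; python3 -m crank '[[0,0,0,0],[0,0,0,0]]'; python3 -m crank '[[0,0,0,0],[0,0,0,0],[0,0,0,0],[0,0,0,0],[0,0,0,0]]' -1 80;  python3 -m crank '[[0,0,0,0],[0,0,0,0],[0,0,0,0]]'
```

```text
clock: 1.98
position: [0.4774, -0.3606, 0.1565]
ee_rot: [0.998, -0.065, -0.001, -0.001]
ft_force: [-0.3, -0.6, 0.6]
grip_width: 0.5
grasp_force: 0.0
clock: 2.15
position: [0.4782, -0.361, 0.1591]
ee_rot: [0.998, -0.065, -0.001, -0.0]
ft_force: [0.0, -0.7, 0.8]
grip_width: 0.499
grasp_force: 0.0
clock: 2.57
position: [0.4793, -0.3617, 0.1611]
ee_rot: [0.998, -0.065, 0.001, 0.001]
ft_force: [-0.2, 0.3, 6.4]
grip_width: 0.134
grasp_force: 78.5
clock: 2.82
position: [0.4793, -0.3617, 0.1611]
ee_rot: [0.998, -0.065, 0.001, 0.001]
ft_force: [-1.3, -0.6, 6.0]
grip_width: 0.128
grasp_force: 78.5
```

```bash
python3 -m crank '[[0,0,-0.01,0],[0,0,-0.025,0],[0,0,-0.04,0],[0,0,-0.045,0],[0,0,-0.045,0]]'; python3 -m crank '[[0,-0.03,0,0],[0,-0.08,0,0],[0,-0.14,0,0],[0,-0.2,0,0],[0,-0.2,0,0]]'; python3 -m crank '[[0,0,-0.05,0],[0,0,-0.1,0],[0,0,-0.14,0],[0,0,-0.14,0]]'
```

```text
clock: 3.23
position: [0.4788, -0.3613, 0.1782]
ee_rot: [0.998, -0.065, 0.001, 0.0]
ft_force: [-0.3, -0.0, -2.2]
grip_width: 0.128
grasp_force: 77.8
clock: 3.65
position: [0.4904, -0.2752, 0.1771]
ee_rot: [0.998, -0.062, 0.0, -0.001]
ft_force: [1.3, 0.8, -2.3]
grip_width: 0.128
grasp_force: 78.0
clock: 3.98
position: [0.4903, -0.2814, 0.2365]
ee_rot: [0.998, -0.065, 0.002, 0.001]
ft_force: [0.2, -0.9, -0.9]
grip_width: 0.131
grasp_force: 78.2
```

```bash
python3 -m crank '[[-0.01,-0.04,0,0],[-0.028,-0.11,0,0],[-0.048,-0.185,0,0],[-0.07,-0.27,0,0],[-0.092,-0.355,0,0]]'; python3 -m crank '[[-0.022,-0.085,0,-0.02],[-0.044,-0.17,0,-0.05],[-0.066,-0.255,0,-0.08],[-0.08,-0.31,0,-0.1],[-0.086,-0.33,0,-0.1]]'; python3 - <<'E'
from workcell import readout
print(readout.get_obs()['position'])
E
```

```text
clock: 4.4
position: [0.4696, -0.1339, 0.2317]
ee_rot: [0.998, -0.065, -0.001, -0.0]
ft_force: [0.9, 0.9, -1.8]
grip_width: 0.129
grasp_force: 78.1
clock: 4.82
position: [0.4527, 0.0034, 0.2325]
ee_rot: [1.0, -0.01, -0.0, -0.0]
ft_force: [0.3, 0.2, -1.5]
grip_width: 0.13
grasp_force: 78.2
[0.45270609 0.00341616 0.23249232]
```

```bash
python3 -m crank '[[-0.01,-0.07,0,-0.05],[-0.02,-0.15,0,-0.1],[-0.035,-0.23,0,-0.15],[-0.045,-0.31,0,-0.2],[-0.055,-0.36,0,-0.26]]';python3 -m crank '[[0,-0.04,0,0],[0,-0.04,0,0],[0,-0.04,0,0],[0,-0.04,0,0]]'; python3 - <<'E'
from h import *
c=cam('wrist');cam('side')
print(proj(c,[[.503,.184,.032]]))
cv2.imwrite('pics/w2.png',np.hstack([cv2.resize(c['color'][100:300,180:430,::-1],(500,400)),crop('side',300,190,75,100,4)]))
E
```

```text
clock: 5.23
position: [0.4346, 0.1464, 0.2327]
ee_rot: [0.992, 0.125, -0.0, -0.0]
ft_force: [-0.0, 0.3, -1.8]
grip_width: 0.132
grasp_force: 78.3
clock: 5.57
position: [0.4318, 0.1579, 0.2328]
ee_rot: [0.992, 0.123, -0.0, 0.0]
ft_force: [0.6, -0.4, -2.2]
grip_width: 0.126
grasp_force: 78.2
[[314.3710005  101.44361354]]
```

View pics/w2.png

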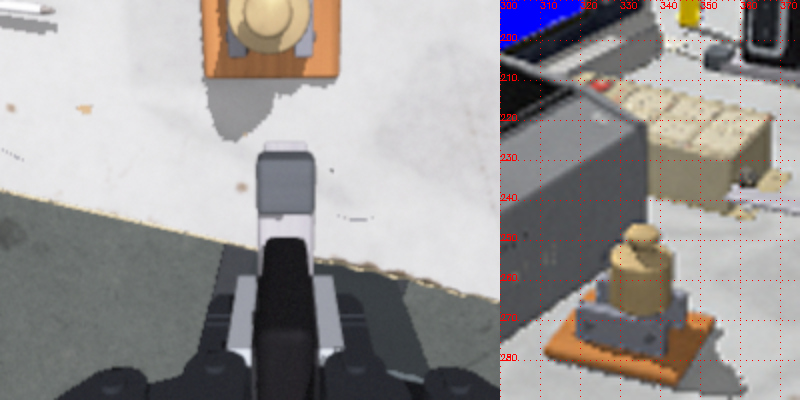

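The wrist view shows the foot with its front edge at v≈138 (u 282–350), the weight on axis at u≈314, and the lifter in line with it. I'll segment the foot numerically.

```bash
cat > rest.py <<'E'
from fit import *
W=load('wrist'); o=readout.get_obs()
h=cv2.cvtColor(W['color'],cv2.COLOR_RGB2HSV)
m=cv2.inRange(h,(8,150,120),(16,255,255)); m[170:]=0
n,l,s,_=cv2.connectedComponentsWithStats(cv2.morphologyEx(m,cv2.MORPH_CLOSE,np.ones((3,3))))
k=1+np.argmax(s[1:,4]); print(s[k])
ct=max(cv2.findContours((l==k).astype('u1')*255,0,2)[0],key=cv2.contourArea)
q=cv2.convexHull(ct); 
e=.02*cv2.arcLength(q,True); q=cv2.approxPolyDP(q,e,True)[:,0]; print(q.tolist())
b=cv2.inRange(h,(17,60,90),(27,190,255)); b[170:]=0
n,l,s,cen=cv2.connectedComponentsWithStats(b); j=np.argsort(-s[1:,4])[:3]+1; print('brass',s[j],cen[j])
print('cam',ray(W,(320,200))[0])
for z in(0,.008): print([atz(W,p+.0,z).round(4).tolist() for p in q])
S_=o['position'];a=o['ee_rot'];print(S_,np.degrees(2*np.arctan2(a[1],a[0])))
E
python3 rest.py
```

```text
[  6  86  19  13 142]
[[6, 86], [18, 87], [23, 93], [24, 97], [17, 98], [9, 96]]
brass [[ 293   84   42   43 1380]
 [  99   22   35   25  524]
 [  48  165   10    3   10]] [[313.8616 104.9891]
 [113.9408  33.1317]
 [ 52.5    166.2   ]]
cam [0.5101 0.1776 0.3583]
[[0.4332, 0.5303, 0.0], [0.4354, 0.517, 0.0], [0.43, 0.5118, 0.0], [0.4257, 0.5109, 0.0], [0.4226, 0.5189, 0.0], [0.4226, 0.5278, 0.0]]
[[0.4349, 0.5224, 0.008], [0.4371, 0.5094, 0.008], [0.4318, 0.5043, 0.008], [0.4276, 0.5035, 0.008], [0.4245, 0.5113, 0.008], [0.4246, 0.5199, 0.008]]
[0.4319 0.1578 0.233 ] 14.032778885717333
```

```bash
python3 - <<'E'
from fit import *
W=load('wrist'); h=cv2.cvtColor(W['color'],cv2.COLOR_RGB2HSV)
print(h[134,[290,310,340]], 'weight',atz(W,(314,105.5),.072),atz(W,(314,105.5),.06))
m=cv2.inRange(h,(5,140,90),(17,255,255)); m[150:]=0; m[:,:260]=0; m[:,380:]=0
q=cv2.convexHull(cv2.findNonZero(cv2.morphologyEx(m,cv2.MORPH_OPEN,np.ones((3,3))))); q=cv2.approxPolyDP(q,5,True)[:,0]
print(q.tolist())
for z in(0,.008): print([atz(W,p+.0,z).round(4).tolist() for p in q])
E
```

```text
[[ 13 141 147]
 [ 13 140 142]
 [ 13 141 220]] weight [0.5003 0.1827 0.072 ] [0.4999 0.1829 0.06  ]
[[347, 137], [283, 137], [279, 58], [349, 57]]
[[0.4723, 0.1371, 0.0], [0.4536, 0.2115, 0.0], [0.5374, 0.2335, 0.0], [0.5573, 0.1586, 0.0]]
[[0.4731, 0.138, 0.008], [0.4548, 0.2107, 0.008], [0.5368, 0.2322, 0.008], [0.5563, 0.159, 0.008]]
```

```bash
python3 - <<'E'
from fit import *
W=load('wrist'); a=np.radians(14.1)
T0=np.array([.4319,.1578,.233])
def P(x,y,z): return T0+[np.cos(a)*x-np.sin(a)*y,np.sin(a)*x+np.cos(a)*y,z]
# rel. TCP (= grip centre): blade top -.116; bar underside -.036, top -.028, nose 12 thick
for n,p in dict(tipL=(.022,.009,-.116),tipR=(.022,-.009,-.116),noseUL=(.04,.008,-.028),noseUR=(.04,-.008,-.028),noseDL=(.04,.008,-.04),gripFL=(.018,.006,.024),gripFR=(.018,-.006,.024)).items(): print(n,proj(W,P(*p)))
cv2.imwrite('pics/m4.png',crop('wrist',295,160,60,90,6))
E
```

```text
tipL [[311.3167 169.9879]]
tipR [[332.8485 169.9945]]
noseUL [[307.2309 176.1737]]
noseUR [[337.1539 176.1823]]
noseDL [[308.216  170.7969]]
gripFL [[306.955  264.7386]]
gripFR [[337.6162 264.7384]]
```

View pics/m4.png

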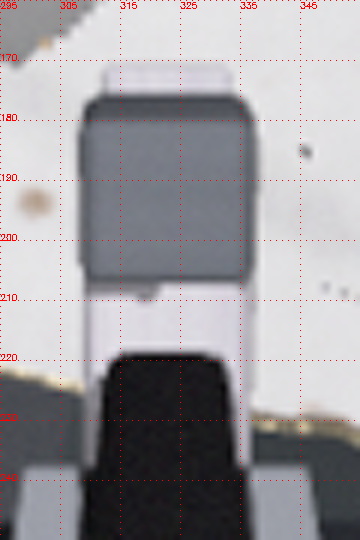

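```bash
python3 -m crank '[[0,-0.022,0.05,0],[0,-0.022,0.1,0],[0,-0.022,0.15,0],[0,-0.022,0.2,0],[0,-0.022,0.2375,0]]'; python3 -m crank '[[0,0,0,0],[0,0,0,0],[0,0,0,0]]'; python3 - <<'E'
from h import *
o=readout.get_obs();a=o['ee_rot'];yw=2*np.arctan2(a[1],a[0]);print(o['position'],np.degrees(yw))
x=np.array([np.cos(yw),np.sin(yw)]);n=np.array([-x[1],x[0]])
for t in((.5005,.183),(.504,.1845)): d=np.array(t)-o['position'][:2]; print(d@x,d@n)
E
```

```text
clock: 6.08
position: [0.4293, 0.1664, 0.1366]
ee_rot: [0.992, 0.122, -0.001, 0.0]
ft_force: [-0.2, 0.3, -1.8]
grip_width: 0.13
grasp_force: 78.3
clock: 6.33
position: [0.4301, 0.1675, 0.1392]
ee_rot: [0.992, 0.123, 0.001, -0.0]
ft_force: [1.2, -0.8, -1.5]
grip_width: 0.126
grasp_force: 78.1
[0.43014965 0.16754142 0.13923662] 14.103666632170816
0.0719966410419241 -0.0021501614562784346
0.07575665414022253 -0.0015482465946703855
```

```bash
python3 -m crank '[[0.02,0.002,0,0],[0.04,0.002,0,0],[0.06,0.002,0,0],[0.075,0.002,0,0],[0.09,0.002,0,0]]'; python3 -m crank '[[0.02,0,0,0],[0.04,0,0,0],[0.06,0,0,0],[0.08,0,0,0],[0.09,0,0,0]]'; python3 -m crank '[[0,0,0,0],[0,0,0,0],[0,0,0,0]]'; python3 - <<'E'
from h import *
o=readout.get_obs();print(o['position'],o['ft_force'],o['torque'])
cam('wrist');cam('side')
cv2.imwrite('pics/w3.png',np.hstack([crop('side',305,190,66,100,6),crop('wrist',285,95,66,100,6)]))
E
```

```text
clock: 6.75
position: [0.4655, 0.176, 0.1384]
ee_rot: [0.992, 0.123, 0.0, -0.0]
ft_force: [-0.8, 0.7, -2.4]
grip_width: 0.127
grasp_force: 78.3
clock: 7.17
position: [0.5006, 0.1848, 0.1382]
ee_rot: [0.992, 0.123, 0.0, -0.0]
ft_force: [0.1, -0.6, -1.6]
grip_width: 0.129
grasp_force: 78.3
clock: 7.42
position: [0.4992, 0.1846, 0.1382]
ee_rot: [0.992, 0.123, -0.0, 0.0]
ft_force: [0.2, 0.6, -1.5]
grip_width: 0.132
grasp_force: 78.3
[0.49915349 0.18456213 0.138188  ] [ 0.24463084  0.58864264 -1.54240961] [0.00286514 0.01687423 0.00331365]
```

View pics/w3.png

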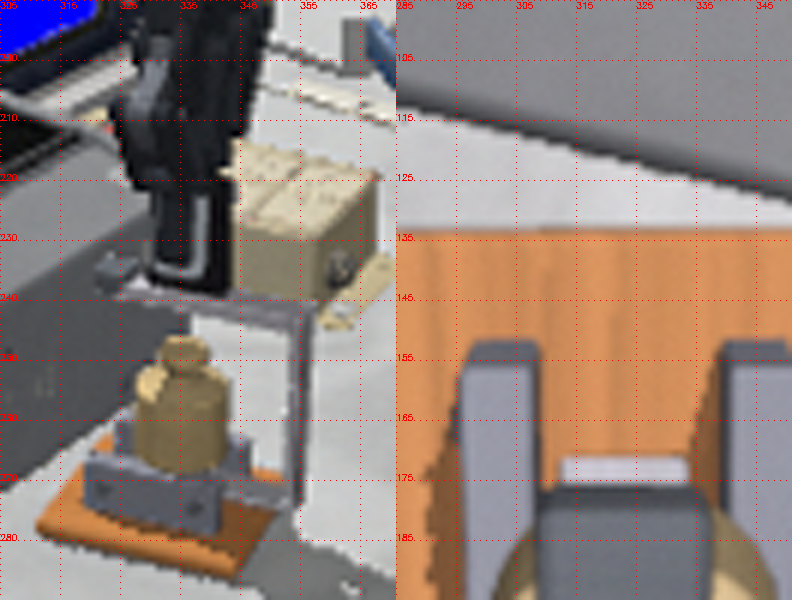

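The blade tip (u 313–334) is centred between the rest walls (309/339) under the weight. I'll lift gently.

```bash
python3 -m crank '[[0,0,-0.01,0],[0,0,-0.018,0],[0,0,-0.022,0],[0,0,-0.026,0],[0,0,-0.03,0]]'; python3 -m crank '[[0,0,-0.005,0],[0,0,-0.012,0],[0,0,-0.02,0],[0,0,-0.03,0],[0,0,-0.04,0]]'; python3 -m crank '[[0,0,-0.012,0],[0,0,-0.025,0],[0,0,-0.04,0],[0,0,-0.055,0],[0,0,-0.07,0]]'; python3 -m crank '[[0,0,-0.015,0],[0,0,-0.03,0],[0,0,-0.04,0],[0,0,-0.05,0],[0,0,-0.055,0]]'; python3 -m crank '[[0,0,0,0],[0,0,0,0],[0,0,0,0]]'; python3 - <<'E'
from h import *
o=readout.get_obs();print(o['position'],o['ft_force'],o['torque'],o['ee_rot'])
E
```

```text
clock: 7.93
position: [0.4991, 0.1843, 0.1501]
ee_rot: [0.992, 0.123, -0.0, 0.0]
ft_force: [0.5, -0.2, -6.8]
grip_width: 0.128
grasp_force: 78.0
clock: 8.35
position: [0.4995, 0.1845, 0.1666]
ee_rot: [0.992, 0.123, -0.0, 0.0]
ft_force: [0.4, 0.2, -6.1]
grip_width: 0.13
grasp_force: 78.0
clock: 8.77
position: [0.4995, 0.1846, 0.195]
ee_rot: [0.992, 0.123, 0.0, 0.0]
ft_force: [-0.2, -0.6, -5.3]
grip_width: 0.124
grasp_force: 78.0
clock: 9.18
position: [0.4996, 0.1846, 0.2169]
ee_rot: [0.992, 0.123, 0.0, 0.0]
ft_force: [-0.4, -0.5, -6.4]
grip_width: 0.134
grasp_force: 78.0
clock: 9.43
position: [0.4993, 0.1844, 0.216]
ee_rot: [0.992, 0.123, -0.0, 0.0]
ft_force: [-0.0, -0.6, -5.8]
grip_width: 0.125
grasp_force: 78.0
[0.49931496 0.18444503 0.21596666] [-0.03365715 -0.58915248 -5.77174196] [0.00220852 0.02777946 0.06732395] [ 9.92391484e-01  1.23122155e-01 -2.62874414e-04  9.53701185e-05]
```

```bash
python3 -m crank '[[-0.002,0.007,0,0],[-0.007,0.021,0,0],[-0.014,0.042,0,0],[-0.023,0.07,0,0],[-0.034,0.102,0,0]]'; python3 -m crank '[[-0.012,0.036,0,0],[-0.024,0.072,0,0],[-0.036,0.108,0,0],[-0.048,0.144,0,0],[-0.06,0.18,0,0]]'; python3 -m crank '[[-0.012,0.036,0,0],[-0.024,0.072,0,0],[-0.036,0.108,0,0],[-0.048,0.144,0,0],[-0.06,0.18,0,0]]'; python3 -m crank '[[-0.012,0.036,0,0],[-0.024,0.072,0,0],[-0.036,0.108,0,0],[-0.048,0.144,0,0],[-0.06,0.18,0,0]]';  python3 -m crank '[[-0.011,0.032,0,0],[-0.019,0.057,0,0],[-0.025,0.075,0,0],[-0.028,0.085,0,0],[-0.029,0.087,0,0]]'; python3 -m crank '[[0,0,0,0.04],[0,0,0,0.09],[0,0,0,0.14],[0,0,0,0.19],[0,0,0,0.23]]'; python3 -m crank '[[0,0,0,0.05],[0,0,0,0.1],[0,0,0,0.14],[0,0,0,0.17],[0,0,0,0.185]]'; python3 -m crank '[[0,0,0,0],[0,0,0,0],[0,0,0,0]]'; python3 - <<'E'
from h import *
o=readout.get_obs();a=o['ee_rot'];print(o['position'],o['ft_force'],o['torque'],np.degrees(2*np.arctan2(a[1],a[0])))
W=cam('wrist');S=cam('side')
print(proj(W,[[.473,-.166,.06]]),proj(S,[[.473,-.166,.06]]),proj(S,[o['position']]))
cv2.imwrite('pics/w4.png',np.hstack([crop('side',375,145,75,110,5),crop('wrist',260,60,82,110,5)]))
E
```

```text
clock: 9.85
position: [0.4961, 0.1407, 0.2162]
ee_rot: [0.992, 0.123, -0.0, 0.0]
ft_force: [0.7, 0.5, -5.7]
grip_width: 0.131
grasp_force: 78.1
clock: 10.27
position: [0.4903, 0.0642, 0.2163]
ee_rot: [0.992, 0.123, 0.0, 0.0]
ft_force: [0.7, -0.0, -6.8]
grip_width: 0.131
grasp_force: 78.1
clock: 10.68
position: [0.4844, -0.0114, 0.2163]
ee_rot: [0.992, 0.123, -0.0, 0.0]
ft_force: [-0.1, 0.4, -5.9]
grip_width: 0.128
grasp_force: 78.0
clock: 11.1
position: [0.4786, -0.087, 0.2163]
ee_rot: [0.992, 0.123, -0.0, 0.0]
ft_force: [0.4, -0.7, -6.4]
grip_width: 0.129
grasp_force: 78.0
clock: 11.52
position: [0.4763, -0.1227, 0.2163]
ee_rot: [0.992, 0.123, 0.0, 0.0]
ft_force: [0.3, 0.3, -6.2]
grip_width: 0.129
grasp_force: 78.0
clock: 11.93
position: [0.4766, -0.121, 0.2163]
ee_rot: [1.0, 0.002, 0.0, -0.0]
ft_force: [1.1, 0.4, -6.8]
grip_width: 0.132
grasp_force: 78.1
clock: 12.35
position: [0.4766, -0.1211, 0.2163]
ee_rot: [0.996, -0.094, -0.0, -0.0]
ft_force: [0.4, 0.5, -7.1]
grip_width: 0.127
grasp_force: 78.1
clock: 12.6
position: [0.4765, -0.1217, 0.2163]
ee_rot: [0.996, -0.093, 0.0, 0.0]
ft_force: [0.1, -0.1, -6.6]
grip_width: 0.13
grasp_force: 78.1
[ 0.47652971 -0.12173172  0.21632722] [ 0.10847589 -0.06691034 -6.61710445] [0.03256645 0.00806436 0.00533048] -10.684718080231464
[[366.93058284 177.56278986]] [[407.31377061 212.46455924]] [[404.37869154 167.14552394]]
```

```bash
python3 - <<'E'
from h import *
cv2.imwrite('pics/w5.png',np.hstack([crop('wrist',312,120,110,115,5),crop('side',385,150,50,115,5)]))
E
```

```text
(no output)
```

View pics/w5.png

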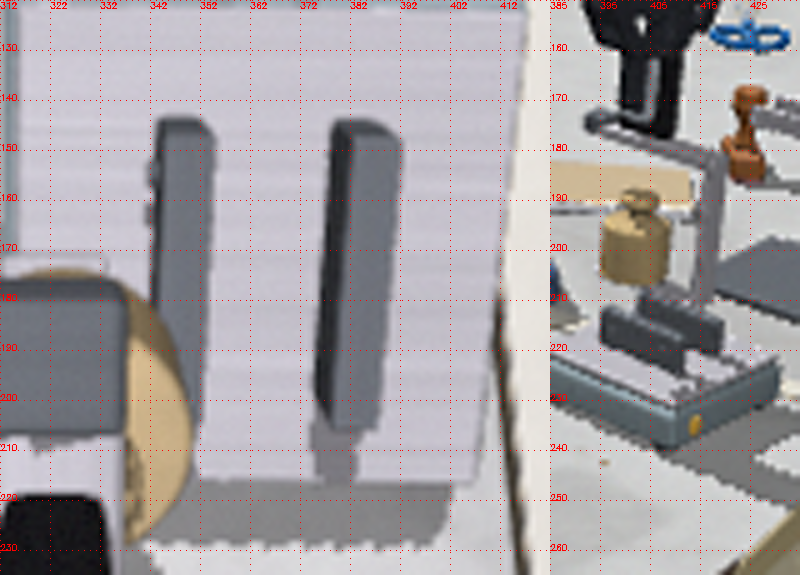

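The weight stands upright on the blade. The scale wall tops show at u 345–355 and 379–392, v 148–206. Next I fit the scale from these.

```bash
python3 - <<'E'
from fit import *
W=load('wrist')
L=[[.03,.023,.06],[.03,.013,.06],[-.03,.013,.06],[.03,-.013,.06],[.03,-.023,.06],[-.03,-.023,.06],[-.03,-.013,.06]]
uv=[(344.6,147.6),(355,148),(352,205),(382,147.8),(392.2,148.2),(388,206.4),(378.6,206)]
p,r=fit([(W,L,uv)],(.47,-.16,-.2)); print('scaleW',p,np.degrees(p[2]),np.abs(r).max(0))
o=readout.get_obs();a=o['ee_rot'];yw=2*np.arctan2(a[1],a[0])
def d(p): 
    v=np.array(p[:2])-o['position'][:2]; print('tool x',(v@[np.cos(yw),np.sin(yw)])/.4,'tool y',(v@[np.sin(yw),-np.cos(yw)])/.4)
d(p); d((.4717,-.1646)); d((.4739,-.1673))
# weight circle right edge at ~z; side: weight centre
S=load('side'); P=o['position']; print('side weight pred',proj(S,[[P[0],P[1],P[2]-.116],[P[0],P[1],P[2]-.084]]))
E
```

```text
scaleW [ 0.4727 -0.1659 -0.1914] -10.969048283601776 [0.5487 1.349 ]
tool x 0.01102490772396878 tool y 0.10979358708075755
tool x 0.008010655147632063 tool y 0.10715544613041052
tool x 0.0146702549987219 tool y 0.11276456636654061
side weight pred [[400.766  204.5801]
 [401.7416 194.5078]]
```

```bash
python3 -m crank '[[0.001,0.012,0,0.005],[0.003,0.035,0,0.005],[0.005,0.065,0,0.005],[0.007,0.09,0,0.005],[0.008,0.103,0,0.005]]';python3 -m crank '[[0,0.004,0,0],[0,0.005,0,0],[0,0.005,0,0],[0,0.005,0,0]]'; python3 -m crank '[[0,0,0.01,0],[0,0,0.03,0],[0,0,0.05,0],[0,0,0.068,0],[0,0,0.078,0]]'; python3 -m crank '[[0,0,0.004,0],[0,0,0.006,0],[0,0,0.008,0],[0,0,0.008,0],[0,0,0.008,0]]'; python3 - <<'E'
from h import *
o=readout.get_obs();a=o['ee_rot'];yw=2*np.arctan2(a[1],a[0]);print(o['position'],o['ft_force'],o['torque'],np.degrees(yw))
v=np.array([.4727,-.1659])-o['position'][:2]; print((v@[np.cos(yw),np.sin(yw)]),(v@[np.sin(yw),-np.cos(yw)]))
E
```

```text
clock: 13.12
position: [0.4714, -0.1658, 0.2162]
ee_rot: [0.995, -0.098, -0.0, 0.0]
ft_force: [0.6, -0.8, -7.1]
grip_width: 0.13
grasp_force: 78.1
clock: 13.45
position: [0.4717, -0.1645, 0.2163]
ee_rot: [0.995, -0.096, 0.0, -0.0]
ft_force: [0.4, 0.2, -5.9]
grip_width: 0.126
grasp_force: 78.1
clock: 13.87
position: [0.4709, -0.1647, 0.1834]
ee_rot: [0.995, -0.096, -0.001, -0.0]
ft_force: [0.5, -0.5, -5.6]
grip_width: 0.131
grasp_force: 78.1
clock: 14.28
position: [0.4717, -0.1651, 0.1822]
ee_rot: [0.995, -0.096, 0.0, 0.0]
ft_force: [-0.1, -0.6, -5.7]
grip_width: 0.13
grasp_force: 78.1
[ 0.47174851 -0.16508135  0.18218459] [-0.11118312 -0.55514619 -5.68803117] [ 0.01699565 -0.07123122  0.06162473] -11.057994165031444
0.0010908463533804218 0.0006209548081151276
```

```bash
for i in 1 2; do :; done; python3 -m crank '[[0,0,0.002,0],[0,0,0.004,0],[0,0,0.006,0],[0,0,0.008,0],[0,0,0.01,0]]'; python3 -m crank '[[0,0,0.002,0],[0,0,0.004,0],[0,0,0.006,0],[0,0,0.008,0],[0,0,0.01,0]]'; python3 -m crank '[[0,0,0.003,0],[0,0,0.006,0],[0,0,0.009,0],[0,0,0.012,0],[0,0,0.015,0]]'; python3 -m crank '[[0,0,0.003,0],[0,0,0.003,0],[0,0,0.003,0],[0,0,0.003,0],[0,0,0.003,0]]'; python3 - <<'E'
from h import *
o=readout.get_obs();print(o['position'],o['ft_force'],o['torque'])
E
```

```text
clock: 14.7
position: [0.4716, -0.165, 0.1779]
ee_rot: [0.995, -0.096, 0.0, 0.0]
ft_force: [0.3, -0.4, -6.1]
grip_width: 0.127
grasp_force: 78.1
clock: 15.12
position: [0.472, -0.1651, 0.1743]
ee_rot: [0.995, -0.096, 0.001, 0.0]
ft_force: [1.0, -0.0, -2.2]
grip_width: 0.132
grasp_force: 78.4
clock: 15.53
position: [0.4716, -0.165, 0.1678]
ee_rot: [0.995, -0.096, 0.0, 0.0]
ft_force: [0.1, -0.5, -2.4]
grip_width: 0.132
grasp_force: 78.4
clock: 15.95
position: [0.4716, -0.165, 0.1668]
ee_rot: [0.995, -0.096, 0.0, 0.0]
ft_force: [0.6, 0.0, -1.8]
grip_width: 0.13
grasp_force: 78.4
[ 0.47163519 -0.16502227  0.16681205] [ 0.6282965   0.00236673 -1.79997116] [-0.0110135  -0.02055793 -0.01775483]
```

```bash
python3 -m crank '[[-0.01,0,0,0],[-0.025,0,0,0],[-0.042,0,0,0],[-0.06,0,0,0],[-0.08,0,0,0]]'; python3 -m crank '[[-0.02,0,0,0],[-0.04,0,0,0],[-0.06,0,0,0],[-0.08,0,0,0],[-0.1,0,0,0]]'; python3 -m crank '[[0,0,-0.02,0],[0,0,-0.05,0],[0,0,-0.08,0],[0,0,-0.11,0],[0,0,-0.14,0]]'; python3 -m crank '[[0,0,-0.03,0],[0,0,-0.06,0],[0,0,-0.06,0],[0,0,-0.06,0]]'; python3 - <<'E'
from h import *
o=readout.get_obs();a=o['ee_rot'];print(o['position'],o['ft_force'],np.degrees(2*np.arctan2(a[1],a[0])))
S=cam('side');T=cam('top');W=cam('wrist')
from fit import w
pw=(.4727,-.1659,-.1914)
h=cv2.cvtColor(T['color'],cv2.COLOR_RGB2HSV)
for c,z in((T,.11),(S,.08)):
    h=cv2.cvtColor(c['color'],cv2.COLOR_RGB2HSV); b=cv2.inRange(h,(15,60,60),(28,200,255)); u,v=proj(c,w(pw,[[0,0,z]]))[0]
    m=np.zeros_like(b); m[int(v)-22:int(v)+22,int(u)-16:int(u)+16]=255; n,l,s,cen=cv2.connectedComponentsWithStats(b&m); k=1+np.argmax(s[1:,4]); print((u,v),s[k],cen[k])
E
```

```text
clock: 16.37
position: [0.4393, -0.1587, 0.1667]
ee_rot: [0.995, -0.096, -0.0, 0.0]
ft_force: [-0.4, -0.4, -1.2]
grip_width: 0.131
grasp_force: 78.5
clock: 16.78
position: [0.4001, -0.1511, 0.1668]
ee_rot: [0.995, -0.096, 0.0, 0.0]
ft_force: [0.6, 0.1, -1.9]
grip_width: 0.131
grasp_force: 78.5
clock: 17.2
position: [0.4011, -0.1512, 0.224]
ee_rot: [0.995, -0.096, 0.0, 0.0]
ft_force: [0.3, -0.0, -1.7]
grip_width: 0.129
grasp_force: 78.5
clock: 17.53
position: [0.4013, -0.1513, 0.2473]
ee_rot: [0.995, -0.096, 0.001, 0.0]
ft_force: [-0.1, 1.2, -2.3]
grip_width: 0.134
grasp_force: 78.7
[ 0.40131135 -0.15128287  0.24727729] [-0.08197831  1.246689   -2.27285323] -11.05302183926336
(np.float64(385.9594390866943), np.float64(254.18355597274189)) [378 248  13  14 139] [384.2158 254.3309]
(np.float64(408.01228870483624), np.float64(206.48135922372106)) [402 197  14  18 196] [408.5153 206.4694]
```

```bash
python3 -m crank '[[0.01,0.05,0,0],[0.025,0.12,0,0],[0.04,0.2,0,0],[0.053,0.27,0,0],[0.063,0.321,0,0]]'; python3 -m crank '[[0,0,0,-0.03],[0,0,0,-0.06],[0,0,0,-0.06],[0,0,0,-0.06]]'; python3 - <<'E'
from h import *
o=readout.get_obs();a=o['ee_rot'];yw=2*np.arctan2(a[1],a[0]);print(o['position'],np.degrees(yw))
v=np.array([.4793,-.3617])-o['position'][:2]; print((v@[np.cos(yw),np.sin(yw)])/.4,(v@[np.sin(yw),-np.cos(yw)])/.4-.2)
E
```

```text
clock: 18.1
position: [0.4, -0.2846, 0.2457]
ee_rot: [0.995, -0.097, -0.001, -0.0]
ft_force: [1.0, 0.2, -2.3]
grip_width: 0.131
grasp_force: 78.8
clock: 18.43
position: [0.4008, -0.2818, 0.2461]
ee_rot: [0.998, -0.065, -0.0, -0.0]
ft_force: [-0.4, -1.3, -2.1]
grip_width: 0.13
grasp_force: 78.8
[ 0.40082139 -0.28183807  0.24607272] -7.501413772213098
0.22058247918326307 -0.02766748659283666
```

```bash
python3 -m crank '[[0.05,-0.01,0,0],[0.11,-0.02,0,0],[0.17,-0.028,0,0],[0.21,-0.028,0,0],[0.22,-0.028,0,0]]'; python3 -m crank '[[0,0,0.04,0],[0,0,0.09,0],[0,0,0.13,0],[0,0,0.162,0],[0,0,0.162,0]]'; python3 -m crank '[[0,0,0,0],[0,0,0,0]]'; python3 - <<'E'
from h import *
o=readout.get_obs();a=o['ee_rot'];yw=2*np.arctan2(a[1],a[0]);print(o['position'],np.degrees(yw))
v=np.array([.4793,-.3617])-o['position'][:2]; print((v@[np.cos(yw),np.sin(yw)])/.4,(v@[np.sin(yw),-np.cos(yw)])/.4)
E
```

```text
clock: 18.85
position: [0.4919, -0.2813, 0.246]
ee_rot: [0.998, -0.064, 0.0, -0.001]
ft_force: [0.1, 0.0, -2.0]
grip_width: 0.127
grasp_force: 78.8
clock: 19.27
position: [0.4877, -0.2817, 0.179]
ee_rot: [0.998, -0.065, -0.002, -0.001]
ft_force: [-1.1, -0.0, -2.6]
grip_width: 0.13
grasp_force: 78.7
clock: 19.43
position: [0.4898, -0.2826, 0.1829]
ee_rot: [0.998, -0.065, 0.0, 0.0]
ft_force: [0.2, -0.8, -2.0]
grip_width: 0.13
grasp_force: 78.7
[ 0.48984681 -0.2825873   0.18293485] -7.477526488009096
-0.0004040111502371692 0.1995311445442408
```

```bash
python3 -m crank '[[0,0.03,0,0],[0,0.08,0,0],[0,0.13,0,0],[0,0.175,0,0],[0,0.1995,0,0]]'; python3 -m crank '[[0,0,0,0],[0,0,0,0],[0,0,0,0]]'; python3 -m crank '[[0,0,0.01,0],[0,0,0.02,0],[0,0,0.03,0],[0,0,0.037,0],[0,0,0.042,0]]';  python3 -m crank '[[0,0,0.004,0],[0,0,0.008,0],[0,0,0.0115,0],[0,0,0.0115,0],[0,0,0.0115,0]]'
```

```text
clock: 19.85
position: [0.4783, -0.3652, 0.1828]
ee_rot: [0.998, -0.067, 0.0, 0.001]
ft_force: [-1.4, 0.2, -2.1]
grip_width: 0.131
grasp_force: 78.8
clock: 20.1
position: [0.4799, -0.3604, 0.1822]
ee_rot: [0.998, -0.064, 0.0, -0.0]
ft_force: [-0.2, 1.2, -1.9]
grip_width: 0.129
grasp_force: 78.8
clock: 20.52
position: [0.4792, -0.3611, 0.1645]
ee_rot: [0.998, -0.065, -0.0, -0.0]
ft_force: [0.4, -0.3, -2.4]
grip_width: 0.133
grasp_force: 78.8
clock: 20.93
position: [0.4794, -0.3616, 0.1612]
ee_rot: [0.998, -0.065, 0.0, 0.0]
ft_force: [-2.9, 1.3, 5.1]
grip_width: 0.137
grasp_force: 79.5
```

```bash
python3 -m crank '[[0,0,-0.001,0],[0,0,-0.001,0],[0,0,-0.001,0]]' - 20; python3 -m crank '[[0,0,0,0],[0,0,0,0],[0,0,0,0],[0,0,0,0],[0,0,0,0]]' 0; python3 -m crank '[[0,0,0,0],[0,0,0,0],[0,0,0,0]]'; python3 -m crank '[[0,0,-0.02,0],[0,0,-0.06,0],[0,0,-0.12,0],[0,0,-0.2,0],[0,0,-0.28,0]]'; python3 -m crank '[[0,0,-0.07,0],[0,0,-0.07,0],[0,0,-0.07,0],[0,0,-0.07,0]]'; python3 - <<'E'
from h import *
from scipy.spatial.transform import Rotation
S0=load('side')['color'];o=readout.get_obs();print(o['position'],o['ft_force'])
S=cam('side');W=cam('wrist');T=cam('top')
def black(c,u,v,r):
    m=(c['color'].max(2)<45).astype('u1');k=np.zeros_like(m);k[int(v)-r:int(v)+r,int(u)-r:int(u)+r]=1;n,l,s,ce=cv2.connectedComponentsWithStats(m&k);j=1+np.argmax(s[1:,4]);return s[j],ce[j]
print('side grip (was u430-442,v156-174)',black(S,435.5,165,16))
w0=proj(W,[[.4793,-.3617,.185]])[0]; print('wrist pred grip top',w0,black(W,*w0,30))
i0=cv2.cvtColor(cv2.resize(cv2.imread('pics/side0.png'),(640,400)),cv2.COLOR_BGR2GRAY).astype(int); i1=cv2.cvtColor(S['color'],cv2.COLOR_RGB2GRAY).astype(int)
d=(abs(i1-i0)>40).astype('u1'); d=cv2.morphologyEx(d,cv2.MORPH_OPEN,np.ones((3,3))); n,l,s,c=cv2.connectedComponentsWithStats(d); print('side changes',s[1:].tolist())
E
```

```text
clock: 21.18
position: [0.4794, -0.3616, 0.1612]
ee_rot: [0.998, -0.065, 0.0, 0.0]
ft_force: [-2.2, 1.6, 3.8]
grip_width: 0.132
grasp_force: 79.3
clock: 21.6
position: [0.4794, -0.3615, 0.1608]
ee_rot: [0.998, -0.065, 0.0, 0.0]
ft_force: [0.3, -0.9, 0.2]
grip_width: 0.498
grasp_force: 0.0
clock: 21.85
position: [0.4794, -0.3615, 0.1609]
ee_rot: [0.998, -0.065, 0.0, 0.0]
ft_force: [0.2, 0.4, 0.7]
grip_width: 0.502
grasp_force: 0.0
clock: 22.27
position: [0.479, -0.3612, 0.2745]
ee_rot: [0.998, -0.065, -0.0, -0.0]
ft_force: [0.8, 0.3, 0.1]
grip_width: 0.5
grasp_force: 0.0
clock: 22.6
position: [0.4792, -0.3614, 0.3007]
ee_rot: [0.998, -0.065, -0.0, -0.0]
ft_force: [-0.0, -0.2, -0.4]
grip_width: 0.5
grasp_force: 0.0
[ 0.47916697 -0.36135422  0.30066584] [-0.00583924 -0.159148   -0.39126819]
side grip (was u430-442,v156-174) (array([430, 157,  12,  17, 145], dtype=int32), array([435.53793103, 164.8137931 ]))
wrist pred grip top [322.58091814 194.82246832] (array([316, 164,  13,  49, 373], dtype=int32), array([323.19571046, 186.61394102]))
side changes [[434, 0, 3, 2, 6], [449, 0, 4, 11, 
[... 260 characters left out ...]
 852], [563, 77, 6, 3, 18], [570, 82, 7, 6, 37], [578, 83, 13, 5, 64], [558, 90, 33, 54, 801], [600, 102, 12, 4, 44], [577, 105, 4, 3, 12], [433, 117, 6, 10, 51], [563, 169, 8, 4, 24], [562, 173, 6, 4, 22], [571, 174, 4, 3, 12], [563, 179, 7, 8, 47], [536, 181, 21, 55, 324], [572, 185, 5, 9, 37], [552, 187, 25, 51, 740], [588, 190, 4, 3, 12], [407, 199, 8, 6, 33], [403, 205, 13, 6, 47], [635, 206, 3, 12, 36], [412, 220, 8, 6, 34], [634, 220, 3, 3, 9], [638, 230, 2, 5, 10], [574, 237, 6, 4, 21], [429, 238, 8, 5, 32], [534, 238, 3, 3, 9], [621, 240, 3, 3, 9], [551, 242, 9, 9, 56], [609, 245, 6, 10, 42], [328, 246, 16, 17, 172], [545, 263, 5, 5, 21], [342, 274, 6, 5, 27], [350, 280, 11, 9, 84]]
```

The lifter hangs exactly where it was, the weight is on the scale, and nothing else on the desk has changed. Handing in.

```bash
python3 -c "
from workcell import manip
print(manip.hand_in())"
```

```text
the job is handed in; nothing more can be done
None
```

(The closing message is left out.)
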